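# Sort the shoemaker's findings into their trays

### The arm

A 7-joint arm with a two-finger parallel gripper is mounted at the origin on the work surface. World frame = base frame: x ahead of the robot, y to its left, z up, the work surface at z = 0. Lengths are in m, angles in rad, forces in N, time in s.
With the tool pointing down it reaches from about 0.4 to 0.875 m from the base axis. Payload 6.5 kg.
Tool frame: the origin (TCP) lies between the finger pads; the fingertips stand r.tip_reach ahead of it and the grasp point (between the pads) lies 6 mm ahead of it (r.tip_reach is the distance from the TCP to the fingertips, in m); z points along the fingers, y is the line along which they close (so a half turn about z gives the same grasp; the last joint's range is limited). The gripper opens to 88 mm and grips with 3 to 60 N. Pads are 18 mm wide; open, the fingers measure 123 mm over their backs; the gripper's body (75 mm by 187 mm) begins 45 mm behind the grasp point.
Start: joints at [1.281, 0.536, -0.004, 1.538, 0.003, 1.067, -0.071], TCP at [0.144, -0.634, 0.264] pointing down, gripper open.
Joint ranges: [-2.7, 2.7], [-0.37, 2.16], [-1.27, 1.26], [0.24, 2.4], [-1.31, 4.45], [0.19, 1.91], [-2.76, 2.76]. Speed limits (rad/s): [2.39, 2.39, 3.14, 3.14, 3.14, 3.14, 3.14].

### API

Orientations are given as a unit quaternion [w, x, y, z].
In Python, from cell import r gives the robot as it stands.
- The arm moves only by the tool arm_command, never from a script. Its argument "deltas" is a list that holds one entry, the list of rows, each a list of 5 numbers: the finger opening in m, from 0 to 0.0881, then the shift along the tool's x, y, z in m, then the turn about the tool's z in degrees. In form: [[[jaw, dx, dy, dz, twist], ...]]. A call has 1 to 8 rows; each row is the pose to reach, as a shift and turn from the pose commanded when the call began, along the tool's axes at that moment; what a row does not reach only later rows make up. A row lasts 1/12 s, in which the tool goes at most 41.7 mm and 7.16 degrees, less where a joint would pass 70% of its speed; a pose out of reach is approached as far as the arm can. A call with a gripper value outside its range is refused whole. The fingers move at their own pace and stop on an object; the grip force is fixed at half the most. Time passes only in rows, so rows that repeat a pose let the fingers close. It gives the time, the measured TCP pose, the force, the opening and the grip force at its end, in the units of the state.
- r.read_state(): the state, without advancing time (a new reading comes with each control period).
- r.read_camera(name): name is "scene" or "side" or "wrist"; returns the picture (420x560x3 uint8, red, green, blue); there is no depth.
- r.camera_model(name): a dict with "camera_matrix" (3x3 intrinsics, pixels), "k1" (the pictures are not rectified: a ray, as slopes to the right and down, at radius r is drawn at 1 + k1 r^2 times it, then the intrinsics apply), "camera_from_world" (4x4, takes a point from world to camera coordinates); the wrist camera has in their place "tool_from_camera" (4x4, takes a point from camera to tool coordinates, whose origin is the TCP and whose axes are the flange's). Camera axes: x right, y down, z forward; pixel columns grow to the right and rows downward; lengths in m; the calibration is good to about 2 mm. A picture is of the moment at which its call begins: read the wrist's pose just before it. camera_model takes no time and is no camera call.
- r.job_done(): hands the job in; it is judged then, once.
The state is a dict: "clock": time; "joint_positions": joint angles; "dq": joint speeds; "joint_efforts": joint torques, N m; "eef_pos": TCP position; "tool_rot": TCP orientation; "ft_force": force on the tool from outside, world axes, zero at the start; "wrist_torque": the same for the moment, N m; "gripper_width": finger opening in m; "finger_force": force on a finger pad.
Only numpy, scipy, OpenCV 4.12 (cv2) and the standard library are available. Lean on these libraries where they do the work, as an engineer would, in place of code of your own. Each camera call takes 0.05 s, during which the arm holds its last target. There are 200 camera calls.

### The job

Sort the things lying about on the shoemaker's bench into the trays: both shoe heels go into the blue tray, both spools of thread into the green tray and the polish tin into the red tray. Each must end up standing upright, as it stands now, flat on the floor of its tray. Leave the yellow wax block and the amber rivet jar where they are.

Things in the scene. Friction and masses are not known exactly. Their poses are not given: they have to be found in the camera images.
- heel_tan: Tan leather shoe heel standing on its black rubber lift, D-shaped from above: 56 mm long along x, 50 mm wide along y, 36 mm high, about 80 g; the flat breast is at -x, the half-round back (radius 25 mm) at +x. The two long sides are flat near the breast, over 31 mm. Origin: centre of its underside, z up.
- heel_black: Black shoe heel standing on its black rubber lift, D-shaped from above: 56 mm long along x, 50 mm wide along y, 36 mm high, about 80 g; the flat breast is at -x, the half-round back (radius 25 mm) at +x. The two long sides are flat near the breast, over 31 mm. Origin: centre of its underside, z up.
- spool_pink: Spool of bright pink thread, wooden end flanges, standing on end: a cylinder 44 mm across and 48 mm high, about 50 g. Origin: centre of its underside, z up through the bore.
- spool_teal: Spool of teal (blue-green) thread, wooden end flanges, standing on end: a cylinder 44 mm across and 48 mm high, about 50 g. Origin: centre of its underside, z up through the bore.
- tin: Closed round shoe-polish tin, steel below, brass-coloured lid with a cream disc on top: 62 mm across, 26 mm high, about 90 g, lying flat. Origin: centre of its underside, z up.
- tray_blue: Blue square shallow tray, open on top, screwed to the bench: 150 x 150 mm outside, 140 x 140 mm inside, walls 5 mm thick and 18 mm high over the bench, floor 4 mm thick. Origin: centre of its underside, on the bench; x and y run along its sides, z up. For the two heels.
- tray_green: Green square shallow tray, open on top, screwed to the bench: 150 x 150 mm outside, 140 x 140 mm inside, walls 5 mm thick and 18 mm high over the bench, floor 4 mm thick. Origin: centre of its underside, on the bench; x and y run along its sides, z up. For the two spools.
- tray_red: Red square shallow tray, open on top, screwed to the bench: 150 x 150 mm outside, 140 x 140 mm inside, walls 5 mm thick and 18 mm high over the bench, floor 4 mm thick. Origin: centre of its underside, on the bench; x and y run along its sides, z up. For the polish tin.
- wax: Yellow block of wax, 58 mm along x, 38 mm along y, 22 mm high. Stays where it is. Origin: centre of its underside.
- jar: Small amber-brown jar of rivets with a black lid, 50 mm across, 50 mm high. Stays where it is. Origin: centre of its underside.
There are look-alikes about, which are no part of the job. Several things look just like the wax: the one meant starts farthest from the robot's base.

How it is judged:
At the end, for the whole second after the job is handed in: Heels in the blue tray, spools in the green, tin in the red: each origin within 55 mm of tray centre along both sides and under 12 mm above the tray's underside (on its floor), upright within 0.2 rad, at rest; wax and jar within 30 mm of their start and upright within 0.3 rad (x of heel_tan in the frame of tray_blue between -0.055 and 0.055 m and y of heel_tan in the frame of tray_blue between -0.055 and 0.055 m and z of each of heel_tan, heel_black in the frame of tray_blue below 0.012 m and angle between each of heel_tan, heel_black, spool_pink, spool_teal, tin's own z axis and vertical below 0.2 rad and linear speed of each of heel_tan, heel_black, spool_pink, spool_teal, tin below 0.02 m/s and angular speed of each of heel_tan, heel_black, spool_pink, spool_teal, tin below 0.2 rad/s and x of heel_black in the frame of tray_blue between -0.055 and 0.055 m and y of heel_black in the frame of tray_blue between -0.055 and 0.055 m and x of spool_pink in the frame of tray_green between -0.055 and 0.055 m and y of spool_pink in the frame of tray_green between -0.055 and 0.055 m and z of each of spool_pink, spool_teal in the frame of tray_green below 0.012 m and x of spool_teal in the frame of tray_green between -0.055 and 0.055 m and y of spool_teal in the frame of tray_green between -0.055 and 0.055 m and x of tin in the frame of tray_red between -0.055 and 0.055 m and y of tin in the frame of tray_red between -0.055 and 0.055 m and z of tin in the frame of tray_red below 0.012 m and distance of each of wax, jar from where it was at the start of the episode below 0.03 m and angle between each of wax, jar's own z axis and vertical below 0.3 rad); the robot touches nothing.
It fails at once if the wax block or the rivet jar is moved by more than 30 mm (distance of any of wax, jar from where it was at the start of the episode above 0.03 m).
It also fails if it takes over 144 s, if anything falls off the work surface, if the arm or the gripper's body presses on something with over 40 N, if the wrist force passes 120 N, or if a joint passes its speed limit or range.

## Working session

There is one attempt and no reset: what is moved stays moved. The work goes in short steps, Python scripts to look and compute and a tool call to move; the robot and the scene stay as the last step left them, time stands still between calls to the robot, and variables do not carry over. Pictures are saved under pics/ and viewed, at most 14 in all, crops included, and the job is handed in when it is done.

Besides the shell and the picture viewer there is one more tool, called after "Emit:" as name([rows], argument=value, ...), one row to a line, values as JSON. arm_command: Moves the arm, as the interface text tells. Its arguments: {"type":"object","properties":{"deltas":{"type":"array","items":{"type":"array","items":{"type":"array","items":{"type":"number"}}}}},"required":["deltas"]}

```bash
mkdir -p pics; ls; python3 - <<'E'
from cell import r
import cv2,numpy as np
s=r.read_state();print(s,r.tip_reach)
for n in("scene","side"):
    cv2.imwrite(f"pics/{n}0.png",r.read_camera(n)[:,:,::-1])
    m=r.camera_model(n);print(n,m["camera_matrix"],m["k1"],m["camera_from_world"])
print(r.camera_model("wrist"))
E
```

```text
pics
{'clock': 0.0, 'joint_positions': array([ 1.28080394,  0.53711244, -0.00445583,  1.5388188 ,  0.00257922,
        1.06729496, -0.07118649]), 'dq': array([-0.00105625, -0.00161478,  0.00034228, -0.00070496,  0.00103353,
        0.00053329, -0.00064935]), 'joint_efforts': array([-2.39112178e-04, -5.70979750e+01,  9.90732685e-01, -2.51606137e+01,
       -5.62254433e-02,  1.78038958e-02,  1.62748865e-04]), 'eef_pos': array([ 0.14413686, -0.63325981,  0.26289487]), 'tool_rot': array([-8.02334545e-04,  9.93740792e-01,  1.11707550e-01, -1.37027468e-04]), 'ft_force': array([ 0.07873689, -0.43926469,  0.83591695]), 'wrist_torque': array([0.00984129, 0.02173269, 0.03124252]), 'finger_force': 0.0, 'gripper_width': 0.08798962071697133} 0.025
scene [[464.53294969   0.         282.54873345]
 [  0.         464.53294969 209.78456711]
 [  0.           0.           1.        ]] -0.11098983656343994 [[ 4.15782508e-01  9.09463758e-01 -7.61488408e-04 -2.05377113e-01]
 [ 7.57642495e-01 -3.46836814e-01 -5.52885228e-01 -3.19999932e-01]
 [-5.03093189e-01  2.29303070e-01 -8.33257070e-01  1.31798874e+00]

[... 288 characters left out ...]
.61963719 -0.73967682  0.16301206]
 [ 0.29630276 -0.67775992 -0.67293846  0.95108167]
 [ 0.          0.          0.          1.        ]]
{'camera_matrix': array([[311.63170928,   0.        , 276.17619267],
       [  0.        , 311.63170928, 215.89949978],
       [  0.        ,   0.        ,   1.        ]]), 'k1': -0.06449028556186528, 'tool_from_camera': array([[ 4.47647770e-04, -9.49914381e-01, -3.12509949e-01,
         8.07450552e-02],
       [ 9.99999668e-01,  2.12518016e-04,  7.86450807e-04,
        -1.25640867e-03],
       [-6.80646937e-04, -3.12510198e-01,  9.49914161e-01,
        -1.21126047e-01],
       [ 0.00000000e+00,  0.00000000e+00,  0.00000000e+00,
         1.00000000e+00]])}
```

View pics/scene0.png

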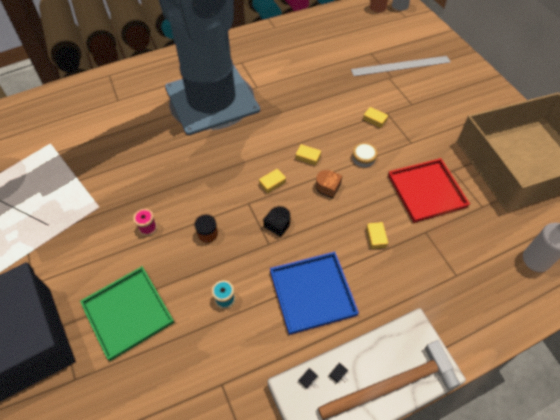

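View pics/side0.png

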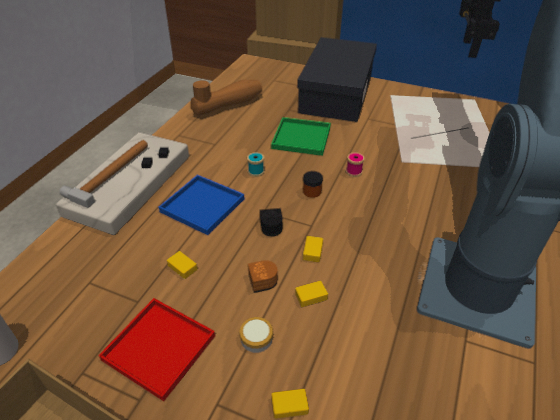

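Scene view: the red tray is at (428,190), blue at (313,292) and green at (127,312). The tin is at (364,154), tan heel (328,182), black heel (277,221), jar (206,228), teal spool (223,293) and pink spool (144,221). Yellow blocks are at (375,117), (308,154), (272,180) and (377,235). The wax meant is the one farthest from the base, probably (377,235), and I'll avoid all four. Both cameras see everything.

```bash
cat > h.py <<'E'
from cell import r
import cv2,numpy as np
from scipy.spatial.transform import Rotation as R
def pose():
    s=r.read_state();q=s["tool_rot"]
    return s,R.from_quat([q[1],q[2],q[3],q[0]]).as_matrix(),np.array(s["eef_pos"])
def cam(name,P=None):
    m=r.camera_model(name)
    if name=="wrist":
        Rt,p=P;T=np.array(m["tool_from_camera"]);Rc=Rt@T[:3,:3];c=Rt@T[:3,3]+p
    else:
        T=np.array(m["camera_from_world"]);Rc=T[:3,:3].T;c=-Rc@T[:3,3]
    return np.array(m["camera_matrix"]),m["k1"],Rc,c
def to_plane(C,px,z):
    K,k1,Rc,c=C
    n=cv2.undistortPoints(np.float64(px).reshape(-1,1,2),K,np.array([k1,0,0,0,0.])).reshape(-1,2)
    d=np.c_[n,np.ones(len(n))]@Rc.T
    return (c+d*((z-c[2])/d[:,2])[:,None])[:,:2]
# hsv ranges
COL=dict(red=((0,200,90),(6,255,255)),blue=((108,170,70),(125,255,255)),green=((55,130,60),(75,255,255)),
 yellow=((22,180,120),(32,255,255)),pink=((160,150,90),(176,255,255)),teal=((84,120,70),(100,255,255)))
def blobs(img,col,amin=40):
    h=cv2.cvtColor(img,cv2.COLOR_RGB2HSV);m=cv2.inRange(h,*[np.array(v,np.uint8) for v in COL[col]])
    m=cv2.morphologyEx(m,cv2.MORPH_CLOSE,np.ones((3,3),np.uint8))
    c,_=cv2.findContours(m,cv2.RETR_EXTERNAL,cv2.CHAIN_APPROX_NONE)
    return sorted([k for k in c if cv2.contourArea(k)>amin],key=cv2.contourArea,reverse=True)
E
python3 - <<'E'
from h import *
np.set_printoptions(precision=3,suppress=True)
for n in("scene","side"):
    img=r.read_camera(n);C=cam(n);print(n,C[3])
    for col in COL:
        for c in blobs(img,col)[:5]:
            z={'red':.018,'blue':.018,'green':.018,'yellow':.022}.get(col,.03)
            w=to_plane(C,c.reshape(-1,2),z).astype(np.float32)
            (cx,cy),(a,b),t=cv2.minAreaRect(w)
            print(col,cv2.boundingRect(c),'w',round(cx,3),round(cy,3),'size',round(a,3),round(b,3),round(t,1),'R',round(np.hypot(cx,cy),3))
E0={}
pts={"scene":dict(tin=(364,152),tan=(328,180),blk=(277,218),jar=(206,222),teal=(223,287),pink=(144,215)),
"side":dict(tin=(256,331),tan=(263,272),blk=(271,216),jar=(313,179),teal=(256,158),pink=(355,158))}
H=dict(tin=.026,tan=.03,blk=.036,jar=.05,teal=.048,pink=.048)
for n in pts:
    for k,v in pts[n].items(): print(n,k,to_plane(cam(n),v,H[k]))
E
```

```text
scene [ 0.991 -0.226  0.921]
red (389, 160, 79, 61) w 0.537 0.368 size 0.151 0.15 82.8 R 0.65
blue (272, 254, 85, 79) w 0.658 -0.006 size 0.145 0.147 81.0 R 0.658
green (82, 269, 90, 90) w 0.54 -0.378 size 0.149 0.145 9.8 R 0.66
pink (136, 211, 15, 12) w 0.336 -0.281 size 0.033 0.03 65.5 R 0.438
pink (140, 222, 15, 12) w 0.371 -0.279 size 0.022 0.034 1.1 R 0.465
teal (215, 283, 16, 15) w 0.582 -0.178 size 0.031 0.032 68.8 R 0.609
teal (257, 0, 15, 9) w -0.334 0.315 size 0.039 0.056 88.5 R 0.459
side [0.151 0.712 0.763]
red (99, 298, 115, 103) w 0.527 0.377 size 0.153 0.156 82.5 R 0.647
blue (159, 176, 85, 58) w 0.647 0.004 size 0.158 0.157 81.0 R 0.647
green (272, 118, 58, 37) w 0.529 -0.367 size 0.15 0.168 9.9 R 0.644
yellow (272, 389, 37, 28) w 0.266 0.384 size 0.057 0.042 30.6 R 0.467
yellow (296, 281, 32, 26) w 0.308 0.16 size 0.059 0.048 41.9 R 0.347
yellow (303, 236, 20, 26) w 0.347 0.045 size 0.037 0.071 12.2 R 0.35
yellow (167, 251, 29, 26) w 0.589 0.194 size 0.043 0.061 73.6 R 0.62
pink (347, 163, 16, 12) w 0.341 -0.256 size 0.037 0.048 10.3 R 0.426
pink (349, 153, 14, 9) w 0.35 -0.308 size 0.034 0.037 48.2 R 0.466
teal (249, 164, 14, 10) w 0.577 -0.156 size 0.034 0.039 24.2 R 0.598
teal (249, 154, 13, 7) w 0.599 -0.202 size 0.033 0.027 22.8 R 0.632
scene tin [[0.377 0.281]]
scene tan [[0.42  0.154]]
scene blk [[ 0.472 -0.004]]
scene jar [[ 0.424 -0.155]]
scene teal [[ 0.585 -0.175]]
scene pink [[ 0.346 -0.277]]
side tin [[0.372 0.285]]
side tan [[0.416 0.154]]
side blk [[ 0.465 -0.   ]]
side jar [[ 0.417 -0.149]]
side teal [[ 0.584 -0.176]]
side pink [[ 0.346 -0.277]]
```

```bash
cat >> h.py <<'E'
def go(x,y,z,yaw=None):
    """deltas from now, tool axes, mm and deg; yaw = world angle of tool x in deg"""
    s,Rt,p=pose();d=Rt.T@(np.array([x,y,z])-p)*1000
    y0=np.degrees(np.arctan2(Rt[1,0],Rt[0,0]));t=0 if yaw is None else -((yaw-y0+90)%180-90)
    print('yaw0 %.1f d mm %s twist %.1f'%(y0,np.round(d,1),t))
E
python3 - <<'E'
from h import *
print(to_plane(cam("scene"),[(72,362),(28,265)],0),to_plane(cam("side"),[(300,112),(358,116)],0))
go(.346,-.277,.20,10)
E
```

```text
[[ 0.59312403 -0.51241658]
 [ 0.33027554 -0.565197  ]] [[ 0.58789296 -0.51597886]
 [ 0.41141598 -0.56446461]]
yaw0 12.8 d mm [ 275.9 -302.7   63.5] twist 2.8
```

Emit:
arm_command([
  [[0.088,35,-38,0,0]],
])

```text
clock: 0.28
eef_pos: [0.1593, -0.6022, 0.2631]
tool_rot: [0.002, 0.994, 0.107, -0.002]
ft_force: [0.1, 0.8, 0.7]
gripper_width: 0.088
finger_force: 0.0
```

I sent that row in mm by mistake. The per-row cap limited it to a short step the right way, and I'll use metres from here.

```bash
python3 - <<'E'
from h import *
go(.346,-.277,.20,10)
E
```

```text
yaw0 12.3 d mm [ 252.1 -278.    61.2] twist 2.3
```

Emit:
arm_command([
  [[0.088,0.03,-0.028,0,0],[0.088,0.06,-0.056,0,1],[0.088,0.09,-0.084,0,1],[0.088,0.12,-0.112,0,2],[0.088,0.15,-0.14,0,2],[0.088,0.18,-0.168,0.0,2],[0.088,0.2,-0.196,0.02,2],[0.088,0.21,-0.22,0.04,2]],
])

```text
clock: 0.95
eef_pos: [0.324, -0.3342, 0.2243]
tool_rot: [0.001, 0.995, 0.096, 0.002]
ft_force: [0.6, -0.2, -1.2]
gripper_width: 0.0879
finger_force: 0.0
```

```bash
python3 - <<'E'
from h import *
go(.346,-.277,.20,10)
E
```

```text
yaw0 11.0 d mm [ 32.5 -52.   24.3] twist 1.0
```

Emit:
arm_command([
  [[0.088,0.015,-0.025,0.012,0],[0.088,0.028,-0.05,0.022,0],[0.088,0.028,-0.05,0.022,0],[0.088,0.028,-0.05,0.022,0]],
])

```text
clock: 1.28
eef_pos: [0.3392, -0.2809, 0.2014]
tool_rot: [-0.0, 0.995, 0.096, -0.0]
ft_force: [-0.8, 0.3, -0.3]
gripper_width: 0.0882
finger_force: 0.0
```

```bash
python3 - <<'E'
from h import *
s,Rt,p=pose();print(p);img=r.read_camera("wrist");cv2.imwrite("pics/w1.png",img[:,:,::-1])
C=cam("wrist",(Rt,p))
for col in("pink","teal"):
  for c in blobs(img,col):
    for z in(.048,.03):
        w=to_plane(C,c.reshape(-1,2),z).astype(np.float32);print(col,cv2.boundingRect(c),z,cv2.minEnclosingCircle(w))
E
```

```text
[ 0.33916888 -0.28085861  0.2013709 ]
pink (259, 179, 41, 40) 0.048 ((0.34588196873664856, -0.28074780106544495), 0.018911374732851982)
pink (259, 179, 41, 40) 0.03 ((0.34113454818725586, -0.2818237841129303), 0.020145157352089882)
pink (262, 170, 34, 11) 0.048 ((0.3638783097267151, -0.2769697904586792), 0.014841089025139809)
pink (262, 170, 34, 11) 0.03 ((0.36031121015548706, -0.27779796719551086), 0.015807928517460823)
```

View pics/w1.png

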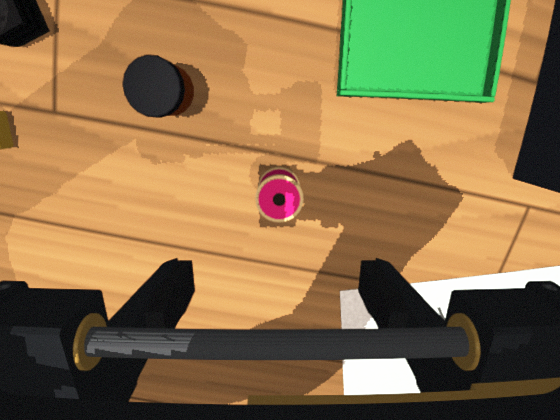

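The wrist view shows the pink spool's top disc centred at (279,199), which puts it at (0.346, -0.280). Descending.

Emit:
arm_command([
  [[0.088,0.007,0,0.0,0],[0.088,0.007,0,0.035,0],[0.088,0.007,0,0.07,0],[0.088,0.007,0,0.105,0],[0.088,0.007,0,0.135,0],[0.088,0.007,0,0.155,0],[0.088,0.007,0,0.17,0],[0.088,0.007,0,0.17,0]],
])

```text
clock: 2.0
eef_pos: [0.3449, -0.2813, 0.0295]
tool_rot: [-0.001, 0.996, 0.094, -0.001]
ft_force: [-0.3, -0.5, 0.5]
gripper_width: 0.0882
finger_force: 0.0
```

Emit:
arm_command([
  [[0.035,0,0,0,0],[0.035,0,0,0,0],[0.035,0,0,0,0],[0.035,0,0,0,0],[0.035,0,0,0,0],[0.035,0,0,0,0],[0.035,0,0,0,0],[0.035,0,0,0,0]],
])

```text
clock: 2.67
eef_pos: [0.3461, -0.281, 0.032]
tool_rot: [0.0, 0.996, 0.094, 0.0]
ft_force: [-0.9, -0.1, 4.4]
gripper_width: 0.0434
finger_force: 30.0
```

```bash
python3 - <<'E'
from h import *
a=np.radians(10);R2=np.array([[np.cos(a),-np.sin(a)],[np.sin(a),np.cos(a)]])
for l in(-.033,.033):
    t=np.array([.535,-.373])+R2@[l,0];print(t);go(*t,.10,10)
E
```

```text
[ 0.50250134 -0.37873039]
yaw0 10.8 d mm [135.3 125.4 -67.8] twist 0.8
[ 0.56749866 -0.36726961]
yaw0 10.8 d mm [201.3 126.4 -67.8] twist 0.8
```

Emit:
arm_command([
  [[0.035,0,0,-0.03,0],[0.035,0,0,-0.07,0],[0.035,0.03,0.02,-0.1,0],[0.035,0.06,0.04,-0.12,0],[0.035,0.09,0.06,-0.13,0],[0.035,0.12,0.08,-0.13,0],[0.035,0.15,0.1,-0.13,0],[0.035,0.15,0.1,-0.13,0]],
])

```text
clock: 3.33
eef_pos: [0.5182, -0.3521, 0.1623]
tool_rot: [0.001, 0.995, 0.095, 0.003]
ft_force: [-1.4, 1.6, -0.8]
gripper_width: 0.0431
finger_force: 30.0
```

```bash
cat >> h.py <<'E'
def tray(col,fn=None,zr=.018):
    s,Rt,p=pose();img=r.read_camera("wrist");C=cam("wrist",(Rt,p))
    if fn: cv2.imwrite(fn,img[:,:,::-1])
    c=blobs(img,col,300)[0];w=to_plane(C,c.reshape(-1,2),zr).astype(np.float32)
    q=cv2.minAreaRect(w);print(col,cv2.boundingRect(c),q);return q
E
python3 - <<'E'
from h import *
print(pose()[2],r.read_state()["gripper_width"]);tray("green","pics/w2.png")
E
```

```text
[ 0.51823891 -0.35213648  0.16228583] 0.043081860103605936
green (224, 111, 180, 165) ((0.5331786870956421, -0.3788762390613556), (0.14861087501049042, 0.1484425961971283), 9.847152709960938)
```

View pics/w2.png

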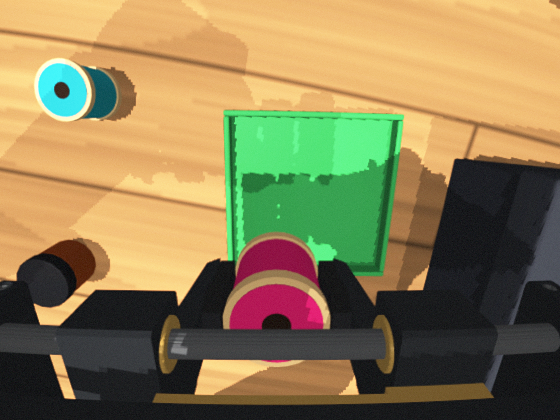

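The spool is held upright and the green tray corners at (224,111)–(404,275) put its centre at (0.533, -0.377), turned 10°.

```bash
python3 - <<'E'
from h import *
go(.5655,-.371,.037,10)
E
```

```text
yaw0 10.9 d mm [ 45.8  29.1 124.6] twist 0.9
```

Emit:
arm_command([
  [[0.035,0.025,0.015,0,1],[0.035,0.046,0.029,0.0,1],[0.035,0.046,0.029,0.035,1],[0.035,0.046,0.029,0.07,1],[0.035,0.046,0.029,0.095,1],[0.035,0.046,0.029,0.115,1],[0.035,0.046,0.029,0.124,1],[0.035,0.046,0.029,0.124,1]],
])

```text
clock: 4.05
eef_pos: [0.5604, -0.3695, 0.0362]
tool_rot: [-0.001, 0.996, 0.086, -0.002]
ft_force: [-0.3, 0.0, 0.1]
gripper_width: 0.0432
finger_force: 30.0
```

Emit:
arm_command([
  [[0.035,0,0,0,0],[0.035,0,0,0,0],[0.065,0,0,0,0],[0.065,0,0,0,0],[0.065,0,0,0,0],[0.065,0,0,-0.03,0],[0.065,0,0,-0.07,0],[0.065,0,0,-0.11,0]],
])

```text
clock: 4.72
eef_pos: [0.5618, -0.3702, 0.1481]
tool_rot: [-0.001, 0.996, 0.086, -0.001]
ft_force: [1.1, -1.0, 0.3]
gripper_width: 0.0651
finger_force: 0.0
```

```bash
python3 - <<'E'
from h import *
go(.584,-.177,.17,10)
E
```

```text
yaw0 9.8 d mm [  54.8 -186.6  -21.7] twist -0.2
```

Emit:
arm_command([
  [[0.088,0,0,-0.02,0],[0.088,0.01,-0.035,-0.025,0],[0.088,0.02,-0.07,-0.025,0],[0.088,0.03,-0.105,-0.025,0],[0.088,0.04,-0.14,-0.025,0],[0.088,0.05,-0.175,-0.025,0],[0.088,0.052,-0.186,-0.025,0],[0.088,0.052,-0.186,-0.025,0]],
])

```text
clock: 5.38
eef_pos: [0.5829, -0.1735, 0.1731]
tool_rot: [-0.001, 0.996, 0.089, 0.0]
ft_force: [-0.5, 0.4, -0.2]
gripper_width: 0.0878
finger_force: 0.0
```

```bash
python3 - <<'E'
from h import *
s,Rt,p=pose();print(p);img=r.read_camera("wrist");C=cam("wrist",(Rt,p))
cs=blobs(img,"teal",100);c=cs[0];print([cv2.boundingRect(k) for k in cs])
print(cv2.minEnclosingCircle(to_plane(C,c.reshape(-1,2),.048).astype(np.float32)))
cv2.imwrite("pics/w3.png",img[:,:,::-1])
E
```

```text
[ 0.58292768 -0.17349126  0.17307462]
[(263, 190, 45, 43), (265, 178, 38, 15)]
((0.5875153541564941, -0.17903631925582886), 0.018580831587314606)
```

View pics/w3.png

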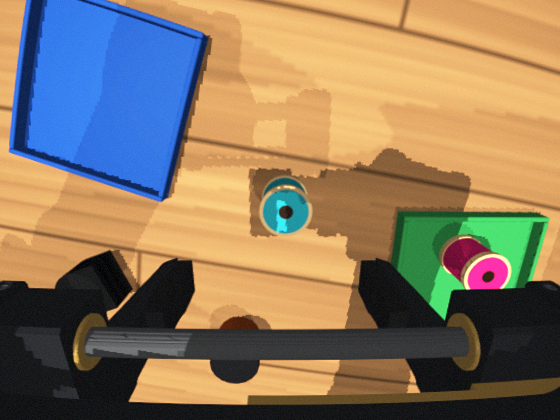

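Pink stands upright in the green tray at (487,277). The teal top disc is centred at (286,212), which puts it at (0.5875, -0.179).

Emit:
arm_command([
  [[0.088,0.004,0.006,0.0,0],[0.088,0.004,0.006,0.035,0],[0.088,0.004,0.006,0.07,0],[0.088,0.004,0.006,0.1,0],[0.088,0.004,0.006,0.125,0],[0.088,0.004,0.006,0.142,0],[0.088,0.004,0.006,0.142,0],[0.035,0.004,0.006,0.142,0]],
])

```text
clock: 6.1
eef_pos: [0.5867, -0.1864, 0.0303]
tool_rot: [0.0, 0.996, 0.084, -0.001]
ft_force: [1.1, -0.5, 0.3]
gripper_width: 0.0833
finger_force: 0.0
```

Emit:
arm_command([
  [[0.035,0,0,0,0],[0.035,0,0,0,0],[0.035,0,0,0,0],[0.035,0,0,0,0],[0.035,0,0,0,0],[0.035,0,0,0,0],[0.035,0,0,-0.03,0],[0.035,0,0,-0.07,0]],
])

```text
clock: 6.77
eef_pos: [0.5843, -0.183, 0.0983]
tool_rot: [-0.001, 0.996, 0.086, -0.004]
ft_force: [0.1, -1.1, 0.1]
gripper_width: 0.0432
finger_force: 30.0
```

```bash
python3 - <<'E'
from h import *
go(.499,-.3825,.13,10)
E
```

```text
yaw0 9.9 d mm [-118.4  181.9  -31.5] twist -0.1
```

Emit:
arm_command([
  [[0.035,0,0,-0.03,0],[0.035,-0.02,0.036,-0.032,0],[0.035,-0.04,0.072,-0.032,0],[0.035,-0.06,0.108,-0.032,0],[0.035,-0.08,0.144,-0.032,0],[0.035,-0.11,0.17,-0.032,0],[0.035,-0.118,0.182,-0.032,0],[0.035,-0.118,0.182,-0.032,0]],
])

```text
clock: 7.43
eef_pos: [0.4979, -0.3888, 0.1326]
tool_rot: [0.001, 0.997, 0.082, -0.001]
ft_force: [-0.5, -0.4, -0.2]
gripper_width: 0.0435
finger_force: 30.0
```

```bash
python3 - <<'E'
from h import *
go(.499,-.3825,.0355,10)
E
```

```text
yaw0 9.4 d mm [ 2.4 -6.3 97.1] twist -0.6
```

Emit:
arm_command([
  [[0.035,0.001,-0.005,0.03,0],[0.035,0.001,-0.005,0.055,0],[0.035,0.001,-0.005,0.08,0],[0.035,0.001,-0.005,0.096,0],[0.035,0.001,-0.005,0.096,0],[0.035,0.001,-0.005,0.096,0],[0.065,0.001,-0.005,0.096,0],[0.065,0.001,-0.005,0.096,0]],
])

```text
clock: 8.1
eef_pos: [0.5028, -0.3778, 0.0375]
tool_rot: [0.0, 0.996, 0.086, 0.001]
ft_force: [0.0, 0.1, -0.5]
gripper_width: 0.0548
finger_force: 0.0
```

Emit:
arm_command([
  [[0.065,0,0,0,0],[0.065,0,0,0,0],[0.065,0,0,-0.03,0],[0.065,0,0,-0.07,0],[0.065,0,0,-0.11,0],[0.065,0,0,-0.14,0],[0.065,0,0,-0.14,0]],
])

```text
clock: 8.68
eef_pos: [0.5054, -0.3805, 0.1842]
tool_rot: [0.004, 0.996, 0.085, 0.005]
ft_force: [1.8, -1.5, 0.5]
gripper_width: 0.0649
finger_force: 0.0
```

```bash
python3 - <<'E'
from h import *
go(.468,-.002,.18,10)
E
```

```text
yaw0 9.8 d mm [  27.5 -379.4    1.3] twist -0.2
```

Emit:
arm_command([
  [[0.088,0.003,-0.04,0,0],[0.088,0.006,-0.08,0,0],[0.088,0.009,-0.12,0,0],[0.088,0.012,-0.16,0,0],[0.088,0.015,-0.2,0,0],[0.088,0.018,-0.24,0,0],[0.088,0.021,-0.28,0,0],[0.088,0.023,-0.32,0,0]],
])

```text
clock: 9.35
eef_pos: [0.4696, -0.0572, 0.1768]
tool_rot: [0.0, 0.996, 0.085, 0.0]
ft_force: [1.6, 0.7, -0.1]
gripper_width: 0.0881
finger_force: 0.0
```

Emit:
arm_command([
  [[0.088,0.003,-0.03,0,0],[0.088,0.003,-0.056,0,0],[0.088,0.003,-0.056,0,0],[0.088,0.003,-0.056,0,0]],
])

```text
clock: 9.68
eef_pos: [0.4632, -0.002, 0.1767]
tool_rot: [-0.0, 0.996, 0.087, 0.0]
ft_force: [-0.3, -1.3, 0.3]
gripper_width: 0.0883
finger_force: 0.0
```

```bash
python3 - <<'E'
from h import *
s,Rt,p=pose();print(p);img=r.read_camera("wrist")
np.savez("w4.npz",img=img,Rt=Rt,p=p)
cv2.imwrite("pics/w4.png",cv2.convertScaleAbs(img[:,:,::-1],alpha=1.6,beta=15))
tray("blue")
E
```

```text
[ 0.46321521 -0.00199133  0.17674086]
blue (202, 0, 207, 103) ((0.6184102296829224, 0.0018944889307022095), (0.14851908385753632, 0.0848170816898346), 81.45115661621094)
```

View pics/w4.png

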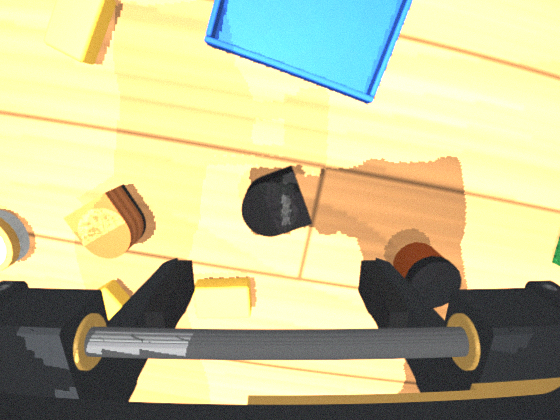

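The black heel is at (275,202), with its breast on the right from about (292,167) to (311,223) and its round back to the left. The jar is at (430,275), and a yellow block sits nearby at (223,295). I'll enlarge the heel to separate its top face from the sides.

```bash
python3 - <<'E'
from h import *
d=np.load("w4.npz");img=d["img"];c=cv2.convertScaleAbs(img[150:255,225:330,::-1],alpha=2.2,beta=25)
g=cv2.resize(c,None,fx=5,fy=5,interpolation=cv2.INTER_CUBIC);cv2.imwrite("pics/w4c.png",g)
m=(cv2.cvtColor(img,cv2.COLOR_RGB2GRAY)<55).astype(np.uint8);m[:150]=0;m[255:]=0;m[:,:225]=0;m[:,330:]=0
cs,_=cv2.findContours(m,cv2.RETR_EXTERNAL,cv2.CHAIN_APPROX_NONE);k=max(cs,key=cv2.contourArea)
print(cv2.boundingRect(k),cv2.approxPolyDP(k,3,True).reshape(-1,2).tolist())
E
```

```text
(242, 166, 70, 70) [[291, 166], [257, 178], [248, 188], [242, 214], [253, 231], [274, 235], [311, 223]]
```

View pics/w4c.png

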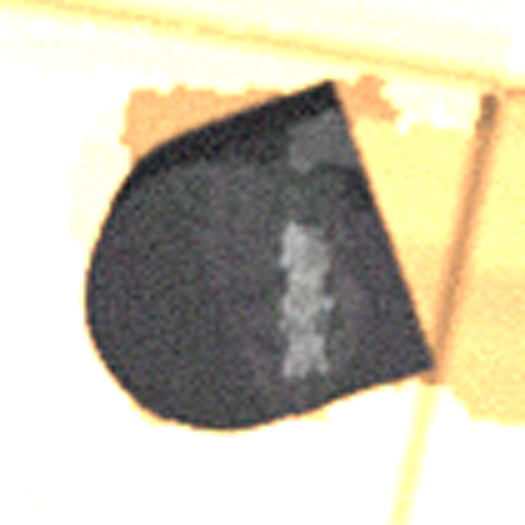

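```bash
cat >> h.py <<'E'
def heel(npz,mask,rowsbreast,corner,side,Z=.036):
    """top-plane D: fit breast edge in given contour rows, corner px; side=+1 if other corner is to the left of back direction"""
    d=np.load(npz);C=cam("wrist",(d["Rt"],d["p"]))
    cs,_=cv2.findContours(mask.astype(np.uint8),cv2.RETR_EXTERNAL,cv2.CHAIN_APPROX_NONE);k=max(cs,key=cv2.contourArea).reshape(-1,2)
    W=to_plane(C,k,Z);sel=rowsbreast(k)
    vx,vy,x0,y0=cv2.fitLine(W[sel].astype(np.float32),cv2.DIST_HUBER,0,.01,.01).ravel()
    n=np.array([-vy,vx]);cen=W.mean(0);n=n if (cen-[x0,y0])@n>0 else -n   # n: toward back (+x heel)
    print('breast pts',sel.sum(),'back dir',n,'yaw',np.degrees(np.arctan2(n[1],n[0])))
    l=np.array([-n[1],n[0]]);rel=W-[x0,y0]
    print('back extent mm',1000*(rel@n).max(),'lateral range',1000*(rel@l).min(),1000*(rel@l).max())
    P=to_plane(C,corner,Z)[0];print('corner',P,'centre',P+.028*n+.025*side*l,'corner off breast',(P-[x0,y0])@n*1000,'lat',(P-[x0,y0])@l*1000)
E
python3 - <<'E'
from h import *
img=np.load("w4.npz")["img"]
m=(cv2.cvtColor(img,cv2.COLOR_RGB2GRAY)<55).astype(np.uint8);m[:150]=0;m[255:]=0;m[:,:225]=0;m[:,330:]=0
heel("w4.npz",m,lambda k:(k[:,0]>297)&(k[:,1]>186)&(k[:,1]<220),(311.5,223.5),-1)
heel("w4.npz",m,lambda k:(k[:,0]>290)&(k[:,1]>169)&(k[:,1]<180),(311.5,223.5),-1)
E
```

```text
breast pts 33 back dir [-0.5147259  0.8573548] yaw 120.97913
back extent mm 54.80897148882938 lateral range -34.010230689650655 21.970340471823228
corner [ 0.45612331 -0.0342217 ] centre [0.46314485 0.00265239] corner off breast 0.09114298794649198 lat 22.001990630642098
breast pts 10 back dir [-0.41565675  0.9095216 ] yaw 114.56068
back extent mm 52.53953491340052 lateral range -7.84086223371417 49.12878857794104
corner [ 0.45612331 -0.0342217 ] centre [0.46722296 0.00163633] corner off breast -4.9754187337646645 lat 46.87066373730887
```

Emit:
arm_command([
  [[0.088,0,0,0,-7],[0.088,0,0,0,-14],[0.088,0,0,0,-21],[0.088,0,0,0,-28],[0.088,0,0,0,-35],[0.088,0,0,0,-42],[0.088,0,0,0,-49],[0.088,0,0,0,-56]],
])

```text
clock: 10.45
eef_pos: [0.4637, -0.0052, 0.1766]
tool_rot: [0.0, 0.839, 0.545, -0.0]
ft_force: [-0.1, 0.0, -0.6]
gripper_width: 0.0879
finger_force: 0.0
```

Emit:
arm_command([
  [[0.088,0,0,0,-7],[0.088,0,0,0,-14],[0.088,0,0,0,-21],[0.088,0,0,0,-28],[0.088,0,0,0,-35],[0.088,0,0,0,-42],[0.088,0,0,0,-49],[0.088,0,0,0,-55]],
])

```text
clock: 11.12
eef_pos: [0.4636, -0.0052, 0.1765]
tool_rot: [0.0, 0.493, 0.87, -0.0]
ft_force: [-0.3, 0.4, -0.1]
gripper_width: 0.0879
finger_force: 0.0
```

Emit:
arm_command([
  [[0.088,0,0,0,0],[0.088,0,0,0,0]],
])

```text
clock: 11.28
eef_pos: [0.4635, -0.0047, 0.1765]
tool_rot: [-0.0, 0.496, 0.868, -0.0]
ft_force: [-0.3, 0.4, 0.2]
gripper_width: 0.0874
finger_force: 0.0
```

```bash
python3 - <<'E'
from h import *
go(.468,-.006,.030,121);print(r.read_state()["joint_positions"])
s,Rt,p=pose();img=r.read_camera("wrist");np.savez("w5.npz",img=img,Rt=Rt,p=p)
cv2.imwrite("pics/w5.png",cv2.convertScaleAbs(img[:,:,::-1],alpha=1.5,beta=10))
tray("blue")
E
```

```text
yaw0 120.5 d mm [ -3.4   3.2 146.5] twist -0.5
[ 0.47533184  0.44070237 -0.68186804  2.05897612  0.39560102  0.77203967
  0.0832823 ]
blue (365, 193, 160, 128) ((0.6520513296127319, 0.026443850249052048), (0.09041135013103485, 0.15756726264953613), 81.54170989990234)
```

View pics/w5.png

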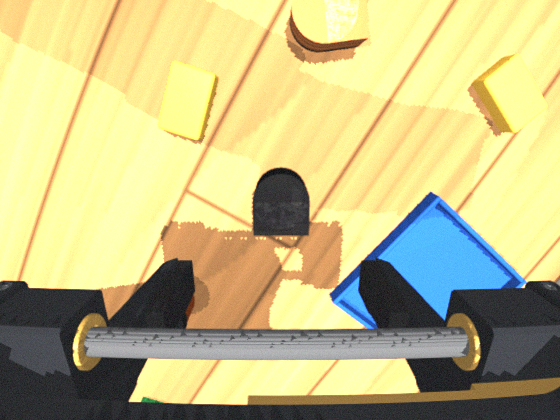

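Aligned: the heel shows symmetrically, with its breast edge at row 236 (cols 254–309) and its round back upward. Descending.

Emit:
arm_command([
  [[0.088,-0.003,0.003,0.0,0],[0.088,-0.003,0.003,0.035,0],[0.088,-0.003,0.003,0.07,0],[0.088,-0.003,0.003,0.105,0],[0.088,-0.003,0.003,0.13,0],[0.088,-0.003,0.003,0.146,0],[0.088,-0.003,0.003,0.146,0],[0.04,-0.003,0.003,0.146,0]],
])

```text
clock: 12.05
eef_pos: [0.4675, -0.0042, 0.0304]
tool_rot: [-0.0, 0.494, 0.87, -0.0]
ft_force: [-0.3, -0.6, 1.1]
gripper_width: 0.0834
finger_force: 0.0
```

Emit:
arm_command([
  [[0.04,0,0,0,0],[0.04,0,0,0,0],[0.04,0,0,0,0],[0.04,0,0,0,0],[0.04,0,0,0,0],[0.04,0,0,0,0],[0.04,0,0,-0.03,0],[0.04,0,0,-0.07,0]],
])

```text
clock: 12.72
eef_pos: [0.4653, -0.0043, 0.0995]
tool_rot: [-0.003, 0.493, 0.87, -0.001]
ft_force: [0.6, -0.2, 0.1]
gripper_width: 0.0495
finger_force: 30.0
```

```bash
python3 - <<'E'
from h import *
go(.58,-.002,.15,81)
E
```

```text
yaw0 120.9 d mm [-56.7  99.4 -51.2] twist 39.9
```

```bash
python3 - <<'E'
from h import *
go(.6544,.0207,.13,81.5)
E
```

```text
yaw0 120.9 d mm [-75.5 175.  -31.7] twist 39.4
```

Emit:
arm_command([
  [[0.04,-0.008,0.02,-0.02,7],[0.04,-0.02,0.05,-0.03,14],[0.04,-0.032,0.08,-0.03,21],[0.04,-0.044,0.11,-0.03,28],[0.04,-0.056,0.14,-0.03,34],[0.04,-0.068,0.16,-0.03,39],[0.04,-0.076,0.172,-0.03,39],[0.04,-0.076,0.172,-0.03,39]],
])

```text
clock: 13.38
eef_pos: [0.6567, 0.0187, 0.1306]
tool_rot: [0.001, 0.756, 0.655, 0.001]
ft_force: [-0.3, -0.7, -0.9]
gripper_width: 0.0499
finger_force: 30.0
```

```bash
python3 - <<'E'
from h import *
go(.6544,.0207,.035,81.5);tray("blue","pics/w6.png")
E
```

```text
yaw0 81.8 d mm [ 1.6 -2.8 95.6] twist 0.3
blue (178, 153, 197, 126) ((0.6559334993362427, 0.020523563027381897), (0.10508447885513306, 0.14803093671798706), 81.37322235107422)
```

View pics/w6.png

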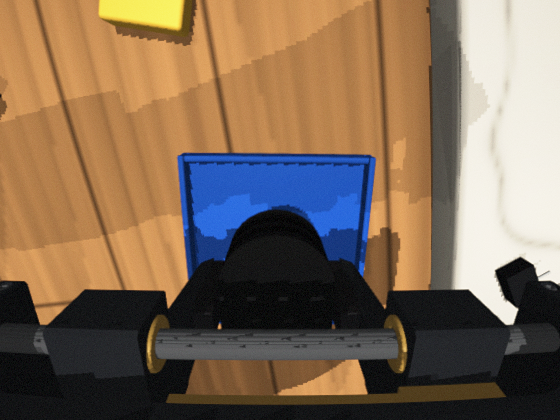

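The heel is held over the blue tray, whose far rim is at row 155, cols 178–375. The centre comes out at (0.652, -0.001) again. Lowering.

Emit:
arm_command([
  [[0.04,0.001,-0.003,0.03,0],[0.04,0.001,-0.003,0.055,0],[0.04,0.001,-0.003,0.08,0],[0.04,0.001,-0.003,0.096,0],[0.04,0.001,-0.003,0.096,0],[0.04,0.001,-0.003,0.096,0],[0.07,0.001,-0.003,0.096,0],[0.07,0.001,-0.003,0.096,0]],
])

```text
clock: 14.1
eef_pos: [0.6515, 0.02, 0.0354]
tool_rot: [0.0, 0.756, 0.655, 0.0]
ft_force: [1.3, 0.3, -0.5]
gripper_width: 0.0609
finger_force: 0.0
```

Emit:
arm_command([
  [[0.07,0,0,0,0],[0.07,0,0,0,0],[0.07,0,0,-0.03,0],[0.07,0,0,-0.07,0],[0.07,0,0,-0.11,0],[0.07,0,0,-0.14,0],[0.07,0,0,-0.14,0]],
])

```text
clock: 14.68
eef_pos: [0.6554, 0.0208, 0.1823]
tool_rot: [0.003, 0.756, 0.655, 0.005]
ft_force: [0.2, 0.4, -0.5]
gripper_width: 0.0698
finger_force: 0.0
```

```bash
python3 - <<'E'
from h import *
go(.418,.154,.18,81.5)
E
```

```text
yaw0 81.8 d mm [  98.  -254.    -0.3] twist 0.3
```

Emit:
arm_command([
  [[0.088,0.014,-0.036,0,0],[0.088,0.028,-0.072,0,0],[0.088,0.042,-0.108,0,0],[0.088,0.056,-0.144,0,0],[0.088,0.07,-0.18,0,0],[0.088,0.084,-0.216,0,0],[0.088,0.098,-0.25,0,0],[0.088,0.098,-0.25,0,0]],
])

```text
clock: 15.35
eef_pos: [0.4117, 0.1555, 0.1744]
tool_rot: [-0.001, 0.753, 0.658, -0.001]
ft_force: [-0.7, 0.2, 0.0]
gripper_width: 0.0881
finger_force: 0.0
```

Emit:
arm_command([
  [[0.088,0,0,0,0]],
])

```text
clock: 15.43
eef_pos: [0.4165, 0.1534, 0.1748]
tool_rot: [0.0, 0.754, 0.656, -0.0]
ft_force: [-0.2, -0.1, 0.1]
gripper_width: 0.0876
finger_force: 0.0
```

```bash
python3 - <<'E'
from h import *
s,Rt,p=pose();print(p);img=r.read_camera("wrist");np.savez("w7.npz",img=img,Rt=Rt,p=p)
cv2.imwrite("pics/w7.png",img[:,:,::-1])
E
```

```text
[0.41650425 0.15338133 0.17483479]
```

View pics/w7.png

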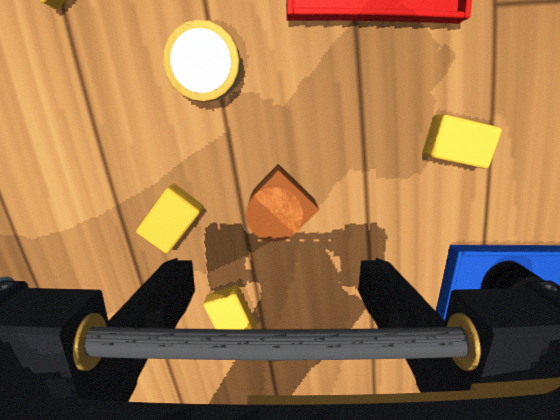

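Tan heel at (281,205): breast from about (278,165) to (318,209) facing up-right, back to the lower left. The tin is at (202,60), red tray at the top, and the black heel is in the blue tray. A yellow block lies clear at (170,217).

```bash
python3 - <<'E'
from h import *
d=np.load("w7.npz");img=d["img"];h=cv2.cvtColor(img,cv2.COLOR_RGB2HSV)
print([h[y,x].tolist() for x,y in[(280,180),(300,205),(270,215),(255,212),(310,215),(270,150),(330,190),(240,180)]])
m=((h[...,0]<13)&(h[...,1]>150)).astype(np.uint8);m[:155]=0;m[250:]=0;m[:,:230]=0;m[:,330:]=0
m=cv2.morphologyEx(m,cv2.MORPH_OPEN,np.ones((3,3),np.uint8))
cs,_=cv2.findContours(m,cv2.RETR_EXTERNAL,cv2.CHAIN_APPROX_NONE);k=max(cs,key=cv2.contourArea)
print(cv2.boundingRect(k),cv2.approxPolyDP(k,2,True).reshape(-1,2).tolist())
C=cam("wrist",(d["Rt"],d["p"]))
print(to_plane(C,[(318,209),(278,165)],.036),to_plane(C,[(278,165)],0))
mi=np.zeros_like(m);cv2.drawContours(mi,[k],-1,1,-1)
heel("w7.npz",mi,lambda k:(k[:,0]>295)&(k[:,1]<206),(318,209),-1)
E
```

```text
[[12, 182, 192], [11, 178, 213], [11, 183, 190], [12, 181, 192], [11, 192, 187], [15, 140, 201], [16, 146, 206], [15, 141, 206]]
(246, 166, 72, 75) [[279, 166], [261, 182], [258, 190], [253, 190], [247, 206], [249, 226], [256, 235], [268, 240], [291, 236], [293, 230], [287, 223], [282, 222], [283, 212], [279, 210], [277, 215], [271, 213], [269, 208], [258, 200], [256, 193], [271, 194], [269, 190], [274, 186], [280, 188], [288, 196], [282, 208], [288, 211], [290, 204], [292, 207], [300, 207], [303, 211], [303, 218], [298, 224], [294, 223], [296, 228], [317, 210], [316, 204], [312, 202], [314, 199], [305, 194], [302, 188], [298, 188], [296, 183], [292, 183], [292, 178], [286, 176]]
[[0.45216756 0.15131359]
 [0.42280558 0.19419175]] [[0.42225305 0.18851522]]
breast pts 36 back dir [-0.79434127 -0.60747176] yaw -142.59308
back extent mm 57.78472072654707 lateral range -35.455848279429475 18.35584984614261
corner [0.45216756 0.15131359] centre [0.41473921 0.15416291] corner off breast 2.052594534308015 lat 17.044617636898828
```

Emit:
arm_command([
  [[0.088,0,0,0,7],[0.088,0,0,0,14],[0.088,0,0,0,21],[0.088,0,0,0,28],[0.088,0,0,0,35],[0.088,0,0,0,42],[0.088,0,0,0,45],[0.088,0,0,0,45]],
])

```text
clock: 16.15
eef_pos: [0.4193, 0.1518, 0.1747]
tool_rot: [0.0, 0.949, 0.314, 0.0]
ft_force: [-0.1, 0.5, -0.3]
gripper_width: 0.0879
finger_force: 0.0
```

```bash
python3 - <<'E'
from h import *
go(.4229,.160,.030,37)
s,Rt,p=pose();img=r.read_camera("wrist");np.savez("w8.npz",img=img,Rt=Rt,p=p)
cv2.imwrite("pics/w8.png",cv2.resize(img[140:260,200:360,::-1],None,fx=4,fy=4))
E
```

```text
yaw0 36.6 d mm [  7.7  -4.5 144.7] twist -0.4
```

View pics/w8.png

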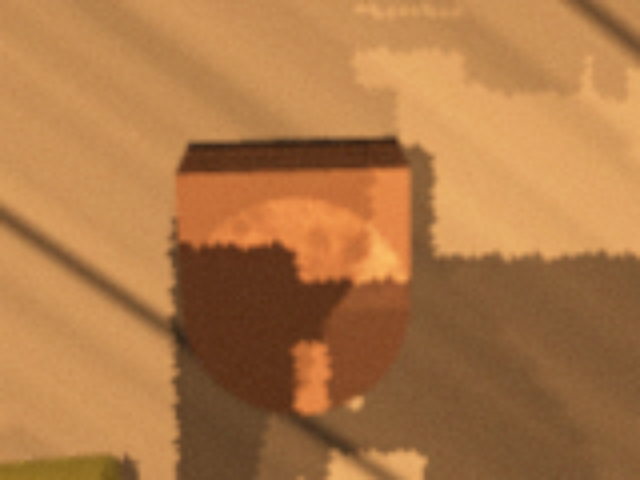

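```bash
python3 - <<'E'
from h import *
d=np.load("w8.npz");C=cam("wrist",(d["Rt"],d["p"]))
w=to_plane(C,[(244.5,183),(302.5,182),(273.5,182.5),(276,243)],.036);print(w,(w-d["p"][:2])@d["Rt"][:2,:2]*1000)
E
```

```text
[[0.42283027 0.1893666 ]
 [0.45288366 0.15035241]
 [0.43785163 0.16983987]
 [0.39447303 0.13496327]] [[ 25.24576969 -28.03570917]
 [ 26.11201173  21.20414008]
 [ 25.66290585  -3.40320198]
 [-29.95647823  -1.26694759]]
```

The heel is aligned: breast edge at row 183 (cols 244–303), back at row 243. Grasping 10 mm breast-side of its centre.

Emit:
arm_command([
  [[0.088,0.008,-0.003,0.0,0],[0.088,0.008,-0.003,0.035,0],[0.088,0.008,-0.003,0.07,0],[0.088,0.008,-0.003,0.105,0],[0.088,0.008,-0.003,0.13,0],[0.088,0.008,-0.003,0.145,0],[0.088,0.008,-0.003,0.145,0],[0.04,0.008,-0.003,0.145,0]],
])

```text
clock: 16.87
eef_pos: [0.4227, 0.1601, 0.029]
tool_rot: [-0.0, 0.949, 0.316, -0.001]
ft_force: [-0.2, 0.5, -0.6]
gripper_width: 0.0831
finger_force: 0.0
```

Emit:
arm_command([
  [[0.04,0,0,0,0],[0.04,0,0,0,0],[0.04,0,0,0,0],[0.04,0,0,0,0],[0.04,0,0,0,0],[0.04,0,0,0,0],[0.04,0,0,-0.03,0],[0.04,0,0,-0.07,0]],
])

```text
clock: 17.53
eef_pos: [0.4201, 0.159, 0.0983]
tool_rot: [0.0, 0.949, 0.316, -0.003]
ft_force: [1.7, 1.1, -1.1]
gripper_width: 0.0497
finger_force: 29.9
```

```bash
python3 - <<'E'
from h import *
# heel centre local (0,-.034); back at tool -x so TCP is 10 mm to +tool x of the centre
c=np.array([.652,-.0015]);v=np.array([np.cos(np.radians(81.5)),np.sin(np.radians(81.5))])
t=c+v*(-.034+.010);print(t);go(*t,.13,81.5)
E
```

```text
[ 0.64845257 -0.02523638]
yaw0 36.9 d mm [ 71.9 284.3 -32.6] twist -44.6
```

Emit:
arm_command([
  [[0.04,0.005,0.02,-0.02,-6],[0.04,0.015,0.058,-0.032,-12],[0.04,0.024,0.096,-0.032,-18],[0.04,0.034,0.134,-0.032,-24],[0.04,0.043,0.172,-0.032,-31],[0.04,0.053,0.21,-0.032,-38],[0.04,0.062,0.247,-0.032,-44.5],[0.04,0.072,0.28,-0.032,-44.5]],
])

```text
clock: 18.2
eef_pos: [0.6489, -0.0245, 0.1313]
tool_rot: [0.0, 0.757, 0.653, -0.0]
ft_force: [1.0, -0.9, -1.1]
gripper_width: 0.0498
finger_force: 29.9
```

Emit:
arm_command([
  [[0.04,0,0,0,0],[0.04,0,0,0,0]],
])

```text
clock: 18.37
eef_pos: [0.6485, -0.0233, 0.131]
tool_rot: [-0.0, 0.76, 0.65, -0.0]
ft_force: [-0.5, 1.0, -1.4]
gripper_width: 0.0499
finger_force: 29.9
```

```bash
python3 - <<'E'
from h import *
go(.6485,-.0252,.035,81.5)
E
```

```text
yaw0 81.1 d mm [-1.9  0.4 96. ] twist -0.4
```

Emit:
arm_command([
  [[0.04,-0.001,0,0.03,0],[0.04,-0.001,0,0.055,0],[0.04,-0.001,0,0.08,0],[0.04,-0.001,0,0.096,0],[0.04,-0.001,0,0.096,0],[0.04,-0.001,0,0.096,0],[0.07,-0.001,0,0.096,0],[0.07,-0.001,0,0.096,0]],
])

```text
clock: 19.03
eef_pos: [0.6481, -0.0217, 0.0367]
tool_rot: [0.0, 0.758, 0.652, 0.0]
ft_force: [0.4, 0.0, -0.1]
gripper_width: 0.061
finger_force: 0.0
```

Emit:
arm_command([
  [[0.07,0,0,0,0],[0.07,0,0,0,0],[0.07,0,0,-0.03,0],[0.07,0,0,-0.07,0],[0.07,0,0,-0.11,0],[0.07,0,0,-0.14,0],[0.07,0,0,-0.14,0]],
])

```text
clock: 19.62
eef_pos: [0.6518, -0.0216, 0.1833]
tool_rot: [0.004, 0.759, 0.651, 0.004]
ft_force: [1.2, 0.3, 0.8]
gripper_width: 0.0702
finger_force: 0.0
```

```bash
python3 - <<'E'
from h import *
go(.375,.28,.18,81.5)
E
```

```text
yaw0 81.3 d mm [ 2.563e+02 -3.192e+02  2.000e-01] twist -0.2
```

Now the tin.

Emit:
arm_command([
  [[0.088,0.025,-0.032,0,0],[0.088,0.05,-0.064,0,0],[0.088,0.075,-0.096,0,0],[0.088,0.1,-0.128,0,0],[0.088,0.125,-0.16,0,0],[0.088,0.15,-0.192,0,0],[0.088,0.175,-0.224,0,0],[0.088,0.2,-0.256,0,0]],
])

```text
clock: 20.28
eef_pos: [0.4233, 0.215, 0.1758]
tool_rot: [0.0, 0.759, 0.651, 0.0]
ft_force: [0.1, 0.8, 0.1]
gripper_width: 0.0877
finger_force: 0.0
```

Emit:
arm_command([
  [[0.088,0.025,-0.032,0,0],[0.088,0.05,-0.062,0,0],[0.088,0.05,-0.062,0,0],[0.088,0.05,-0.062,0,0]],
])

```text
clock: 20.62
eef_pos: [0.3696, 0.2745, 0.1759]
tool_rot: [-0.0, 0.757, 0.654, 0.0]
ft_force: [0.8, -0.8, 1.2]
gripper_width: 0.088
finger_force: 0.0
```

```bash
python3 - <<'E'
from h import *
s,Rt,p=pose();print(p);img=r.read_camera("wrist");C=cam("wrist",(Rt,p))
h=cv2.cvtColor(img,cv2.COLOR_RGB2HSV);m=((h[...,1]<70)&(h[...,2]>140)).astype(np.uint8);m[260:]=0
cs,_=cv2.findContours(m,cv2.RETR_EXTERNAL,cv2.CHAIN_APPROX_NONE)
for k in cs:
    if cv2.contourArea(k)>300:
        w=to_plane(C,k.reshape(-1,2),.026).astype(np.float32);e=cv2.minEnclosingCircle(w);print(cv2.boundingRect(k),e)
go(*e[0],.028,81.5)
cv2.imwrite("pics/w9.png",img[:,:,::-1])
E
```

```text
[0.36963795 0.27454359 0.17590062]
(252, 172, 54, 52) ((0.3725888133049011, 0.2838831841945648), 0.024346545338630676)
yaw0 81.4 d mm [ 1.100e+01 -1.000e-01  1.477e+02] twist -0.1
```

View pics/w9.png

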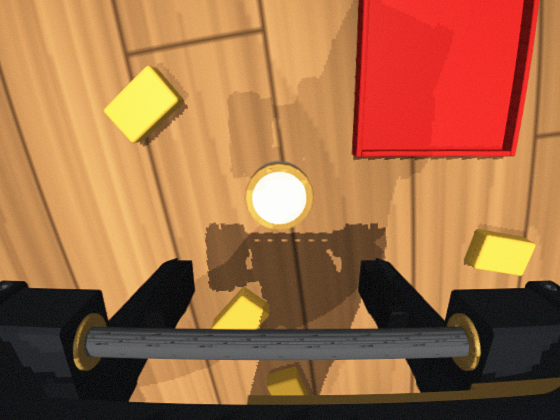

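The tin's cream disc is centred at (279,198), so (0.373, 0.284). The red tray's corner at (357,155) is clear of the fingers.

Emit:
arm_command([
  [[0.088,0.01,0,0.0,0],[0.088,0.01,0,0.035,0],[0.088,0.01,0,0.07,0],[0.088,0.01,0,0.105,0],[0.088,0.01,0,0.13,0],[0.088,0.01,0,0.147,0],[0.088,0.01,0,0.147,0],[0.05,0.01,0,0.147,0]],
])

```text
clock: 21.33
eef_pos: [0.3738, 0.2822, 0.0278]
tool_rot: [0.0, 0.759, 0.651, -0.0]
ft_force: [-0.9, -1.0, -0.3]
gripper_width: 0.0832
finger_force: 0.0
```

Emit:
arm_command([
  [[0.05,0,0,0,0],[0.05,0,0,0,0],[0.05,0,0,0,0],[0.05,0,0,0,0],[0.05,0,0,0,0],[0.05,0,0,-0.03,0],[0.05,0,0,-0.07,0],[0.05,0,0,-0.1,0]],
])

```text
clock: 22.0
eef_pos: [0.3723, 0.2828, 0.1304]
tool_rot: [-0.0, 0.758, 0.652, -0.0]
ft_force: [1.9, 0.7, -1.0]
gripper_width: 0.0618
finger_force: 30.0
```

```bash
python3 - <<'E'
from h import *
go(.532,.372,.13,82)
E
```

```text
yaw0 81.4 d mm [112.2 144.5   0.2] twist -0.6
```

Emit:
arm_command([
  [[0.05,0.025,0.03,0,0],[0.05,0.05,0.06,0,0],[0.05,0.075,0.09,0,0],[0.05,0.1,0.12,0,0],[0.05,0.112,0.144,0,0],[0.05,0.112,0.144,0,0],[0.05,0.112,0.144,0,0]],
])

```text
clock: 22.58
eef_pos: [0.5325, 0.3715, 0.128]
tool_rot: [-0.0, 0.759, 0.651, -0.0]
ft_force: [0.1, -0.5, -2.0]
gripper_width: 0.061
finger_force: 30.0
```

```bash
python3 - <<'E'
from h import *
tray("red");go(.532,.372,.034,82)
E
```

```text
red (168, 119, 206, 147) ((0.5319466590881348, 0.3930433392524719), (0.11350540071725845, 0.1489255279302597), 82.3410873413086)
yaw0 81.3 d mm [ 1.   0.9 94. ] twist -0.7
```

Emit:
arm_command([
  [[0.05,0.002,0,0.03,0],[0.05,0.002,0,0.055,0],[0.05,0.002,0,0.08,0],[0.05,0.002,0,0.094,0],[0.05,0.002,0,0.094,0],[0.05,0.002,0,0.094,0],[0.08,0.002,0,0.094,0],[0.08,0.002,0,0.094,0]],
])

```text
clock: 23.3
eef_pos: [0.5325, 0.3741, 0.0359]
tool_rot: [0.0, 0.759, 0.652, 0.001]
ft_force: [-0.3, -0.4, -0.2]
gripper_width: 0.0725
finger_force: 0.0
```

Emit:
arm_command([
  [[0.08,0,0,0,0],[0.08,0,0,0,0],[0.08,0,0,-0.03,0],[0.08,0,0,-0.07,0],[0.08,0,0,-0.11,0],[0.08,0,0,-0.15,0],[0.08,0,0,-0.19,0],[0.08,0,0,-0.2,0]],
])

```text
clock: 23.97
eef_pos: [0.5342, 0.3762, 0.2423]
tool_rot: [0.0, 0.759, 0.652, 0.005]
ft_force: [0.7, 1.1, 0.6]
gripper_width: 0.0799
finger_force: 0.0
```

```bash
python3 - <<'E'
from h import *
a=r.read_camera("scene")[:,:,::-1];b=r.read_camera("side")[:,:,::-1]
A=cv2.resize(a[100:380,60:480],(800,533));cv2.imwrite("pics/end_scene.png",A)
B=cv2.resize(b[100:420,80:400],(600,600));cv2.imwrite("pics/end_side.png",B)
E
```

```text
(no output)
```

View pics/end_scene.png

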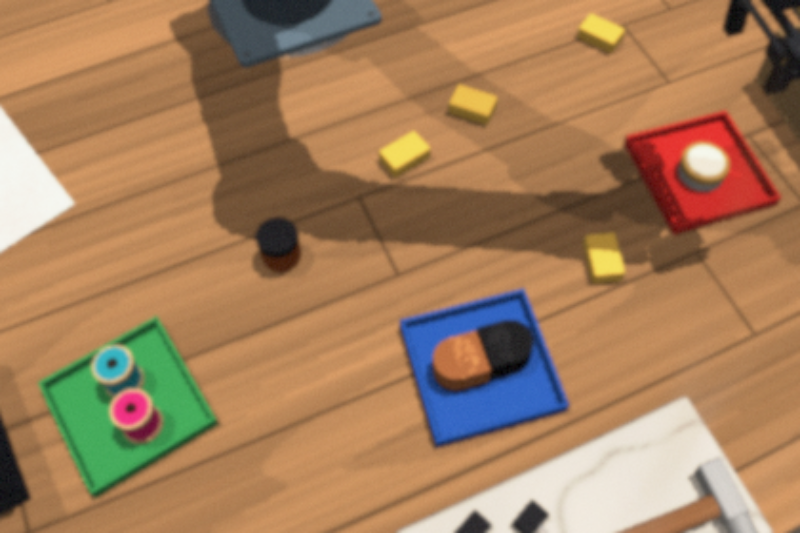

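View pics/end_side.png

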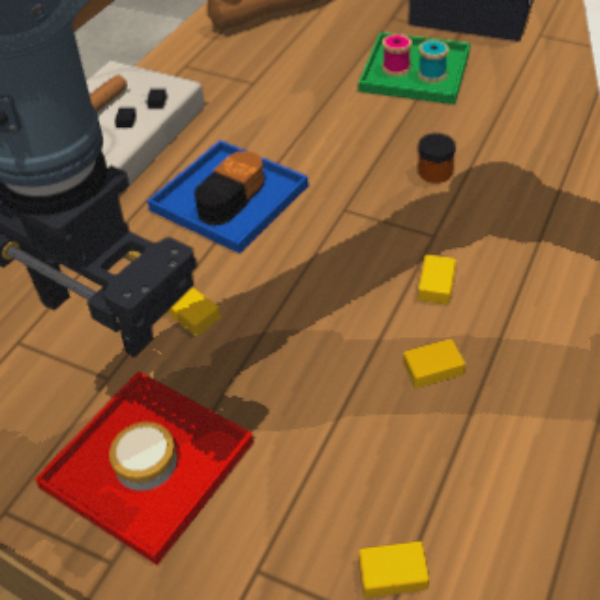

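Both spools stand upright in the green tray at about (113,365) and (133,410) in the scene crop. Both heels stand breast to breast in the blue tray at (482,355), and the tin lies flat in the red tray at (703,165). The jar and the yellow blocks look unmoved. Handing in.

```bash
python3 -c "
from cell import r
print(r.job_done())"
```

```text
the job is handed in; nothing more can be done
None
```

I handed the job in at about 24 s: the final pictures show both heels in the blue tray, both spools in the green and the tin in the red, all upright, with the wax and jar where they were; no verdict came back.

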